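Switch on the ice-cream counter scale and zero it for the cup

ROBOT

A 6-joint arm with a two-finger parallel gripper is mounted at the origin on the work surface. World frame = base frame: x ahead of the robot, y to its left, z up, the work surface at z = 0. Lengths are in m, angles in rad, forces in N, time in s.
With the tool pointing down it reaches from about 0.35 to 0.875 m from the base axis. Payload 15.5 kg.
Tool frame: the origin (TCP) lies midway between the tips of the shut fingers; the grasp point (between the pads) lies 19 mm behind it; y points along the fingers, x is the direction in which the jaws open and shut, and the axes are right-handed (so a half turn about y gives the same grasp; the last joint's range is limited). The gripper opens to 85 mm and grips with 20 to 120 N. Pads are 22 mm wide; open, the fingers measure 114 mm over their backs; the gripper's body (76 mm by 85 mm) begins 54 mm behind the grasp point. The pads swing forward as they close: fully open they stand 13 mm farther back than shut.
Start: joints at [-1.409, 0.494, 1.345, -0, 1.302, -0.096], TCP at [0.159, -0.605, 0.231] pointing down, gripper open.
Joint ranges: [-2.91, 2.91], [-0.82, 2.16], [0.22, 2.67], [-1.22, 4.37], [0.12, 2.79], [-3.08, 3.08]. Speed limits (rad/s): [1.89, 1.89, 2.57, 3.01, 3.01, 3.01].

INTERFACE

Orientations are given as a rotation vector (axis times angle).
In Python, from workcell import env gives the robot as it stands. The module is installed in compiled form; this text tells all that it offers.
- The arm moves only by the tool drive_tool, never from a script. Its argument "deltas" is a list that holds one entry, the list of rows, each a list of 5 numbers: the shift along the tool's x, y, z in units of 25 mm (1.0 is 25 mm), then the turn about the tool's y in units of 6 degrees (1.0 is 6 degrees), then the opening, from -1 (shut) to 1 (fully open), so that 0 is half open. In form: [[[dx, dy, dz, yaw, jaw], ...]]. A call has 1 to 5 rows; each row shifts and turns the pose as measured when the row begins, along the tool's axes as they then stand; what a row does not reach is not made up. A row lasts 1/12 s, in which the tool goes at most 41.7 mm and 7.16 degrees, less where a joint would pass 70% of its speed; a pose out of reach is approached as far as the arm can. A call is refused whole if a number of a shift passes 1 or a number of a turn 1, either way. A call with a gripper value outside its range is refused whole. The fingers move at their own pace and stop on an object; "grip_force" is the grip in N (left out, the last holds). Time passes only in rows, so rows that do not move let the fingers close. It gives the time, the measured TCP pose, the force and the opening at its end, in the units of the state.
- env.observe(): the state, without advancing time (a new reading comes with each control period).
- env.read_camera(name): name is "scene" or "side" or "wrist"; returns a dict with "img" (480x640x3 uint8, blue, green, red), "fx", "fy", "cx", "cy" (pixels), "xyz" and "attitude" of the camera in the world. Camera axes: x right, y down, z forward; pixel columns grow to the right and rows downward; lengths in m; the calibration is good to about 2 mm. A picture is of the moment at which its call begins. There is no depth.
- env.finish_job(): hands the job in, once; it reports no verdict.
The state is a dict: "t": time; "joints": joint angles; "qvel": joint speeds; "tau": joint torques, N m; "eef_pos": TCP position; "ee_rot": TCP orientation; "contact_force": force on the tool from outside, world axes, zero at the start; "moment": the same for the moment, N m; "finger_gap": finger opening in m.
Only numpy, scipy, OpenCV 4.12 (cv2) and the standard library are available. Lean on these libraries where they do the work, as an engineer would, in place of code of your own. Each camera call takes 0.05 s, during which the arm holds its last target. There are 200 camera calls.

TASK

Ready the counter scale for serving: with the fingertips gently press the round key to switch it on and let it come back up, then gently press the long bar key to zero out the empty cup standing on the pan, and take the hand away. Leave the cross-shaped key unpressed, and leave the cup and the things beside the scale standing where they are; nothing is to be picked up.

Things in the scene. Friction and masses are not known exactly. Their poses are not given: they have to be found in the camera images.
- scale: Counter scale fixed to the worktop (all sizes in mm): white box 290 (x) x 270 (y) x 38 high; origin: centre of its underside; z up. Key panel at its -x side, top 38 above the worktop, three black keys in a row at scale x -100, y -80, 0, +80 (any key in any place); then a dark display window (not a key); then the steel pan, 160 x 230, centre at x +57, top 52 above the worktop.
- round_key: Fixed steel plate of the round key, 52 (x) x 70 (y) x 3, lying on the key panel; origin: centre of its underside, 38 above the worktop; turned as the scale.
- bar_key: Fixed steel plate of the bar key, same size; origin: centre of its underside.
- cross_key: Fixed steel plate of the cross key, same size; origin: centre of its underside.
- round_top (a point): Centre of the top of the round key (power): a black flat-topped disc 34 in diameter. At rest its top is 53 above the worktop, 12 above its plate.
- bar_top (a point): Centre of the top of the bar key (zero): a black straight bar 18 (scale's x) x 56 (scale's y). At rest its top is 53 above the worktop, 12 above its plate.
- cross_top (a point): Centre of the top of the cross key (units): a black plus shape 36 x 36, arms 11 wide. At rest its top is 53 above the worktop. Not to be pressed.
- round_cap (a joint): How far the round key is pushed straight down, m: 0 at rest, 0.008 fully down. Spring: about 2 N to start, 6 N fully down; it comes back up by itself. It registers from about half way (0.004).
- bar_cap (a joint): The same for the bar key.
- cross_cap (a joint): The same for the cross key.
- cup: Empty light open ice-cream cup, off-white, loose, standing on the scale's pan; 88 diameter at the rim, 55 high; origin: centre of its underside; z up. It stays where it is.
- cup_stack: Loose stack of upside-down paper cups beside the scale, 90 diameter, 130 high; origin: centre of its underside. To be left alone.
- jar: Loose amber glass jar with steel cap beside the scale, 72 diameter, 110 high; origin: centre of its underside. To be left alone.
- spade: Loose ice-cream spade with white handle, 240 long, lying along its own x on the worktop beside the scale; origin: on its underside near its middle. To be left alone.

How it is judged:
On the way, in this order (a step that is already met when the one before it is completed fails the run):
1. the round key is pressed by the fingers at least half way (4 mm) for 0.05 s (value of joint round_cap above 0.004 m and contact force between the fingers and round_key above 0.5 N), for 0.05 s.
2. the round key is let back up, with no other key down (value of joint each of round_cap, bar_cap, cross_cap below 0.001 m), for 0.05 s.
3. the bar key is pressed by the fingers at least half way (4 mm) for 0.05 s (value of joint bar_cap above 0.004 m and contact force between the fingers and bar_key above 0.5 N), for 0.05 s.
At the end, for the whole second after the job is handed in: All three keys are up again (within 1 mm), the cup stands upright at rest within 12 mm of where it stood on the pan, and the cup stack, jar and spade are at rest within 15 mm of where they were (all of step 2 and distance of cup from where it was at the start of the episode below 0.012 m and angle between cup's own z axis and vertical below 0.1 rad and linear speed of each of cup, cup_stack, jar, spade below 0.02 m/s and distance of each of cup_stack, jar, spade from where it was at the start of the episode below 0.015 m); the robot touches nothing.
It fails at once if the cross key is pressed (more than 2 mm) (value of joint cross_cap above 0.002 m).
It fails at once if a key or the scale is struck or pressed with more than 25 N (contact force between any of the fingers, the arm and scale above 25 N or contact force between any of the fingers, the arm and round_key above 25 N or contact force between any of the fingers, the arm and bar_key above 25 N or contact force between any of the fingers, the arm and cross_key above 25 N).
It fails at once if the cup is lifted, carried or pushed more than 12 mm, or tipped (distance of cup from where it was at the start of the episode above 0.012 m or angle between cup's own z axis and vertical above 0.3 rad).
It fails at once if the cup stack, jar or spade is lifted, carried or pushed more than 15 mm (distance of any of cup_stack, jar, spade from where it was at the start of the episode above 0.015 m).
It also fails if it takes over 42 s, if anything falls off the work surface, if the arm or the gripper's body presses on something with over 40 N, if the wrist force passes 120 N, or if a joint passes its speed limit or range.

## Working session

There is one attempt and no reset: what is moved stays moved. The work goes in short steps, Python scripts to look and compute and a tool call to move; the robot and the scene stay as the last step left them, time stands still between calls to the robot, and variables do not carry over. Pictures are saved under pics/ and viewed, on a budget of 10 in all, crops included, one or two more only if the job needs it, and the job is handed in when it is done.

Besides the shell and the picture viewer there is one more tool, called after "Call:" by a JSON object that holds its "method" and its "body", one argument or row to a line. drive_tool: Moves the arm, as the interface text tells. Its arguments: {"type":"object","properties":{"deltas":{"type":"array","items":{"type":"array","items":{"type":"array","items":{"type":"number"}}}},"grip_force":{"type":"number"}},"required":["deltas"]}

```bash
mkdir -p pics; cat > h.py <<'E'
from workcell import env
import numpy as np, cv2
from scipy.spatial.transform import Rotation as R
def snap(n,f):
    c=env.read_camera(n); cv2.imwrite(f,c['img']); return c
def rot(c):
    a=np.array(c['attitude'],float)
    return a if a.shape==(3,3) else R.from_rotvec(a).as_matrix()
def ray(c,u,v,z):
    d=rot(c)@np.array([(u-c['cx'])/c['fx'],(v-c['cy'])/c['fy'],1]); p=np.array(c['xyz']); return p+d*(z-p[2])/d[2]
def proj(c,P):
    q=rot(c).T@(np.array(P)-np.array(c['xyz'])); return c['fx']*q[0]/q[2]+c['cx'],c['fy']*q[1]/q[2]+c['cy']
E
python3 - <<'E'
from h import *
for n in ['scene','side']:
    c=snap(n,f'pics/{n}0.png'); print(n,{k:v for k,v in c.items() if k!='img'})
print(env.observe())
E
```

```text
scene {'fx': 562.1787506485924, 'fy': 562.1787506485924, 'cx': 320.370437496945, 'cy': 234.0462474658357, 'xyz': array([1.21167027, 0.39511332, 1.05476279]), 'attitude': array([-1.38237351, -2.37016382,  0.72394493])}
side {'fx': 454.46470665188195, 'fy': 454.46470665188195, 'cx': 319.141776192893, 'cy': 238.21611776359444, 'xyz': array([ 0.2738635 , -0.49674036,  0.63142105]), 'attitude': array([-2.2063915 ,  0.62609072, -0.29712852])}
{'t': 0.1, 'joints': array([-1.40949829e+00,  4.94151592e-01,  1.34604880e+00,  2.78588934e-05,
        1.30252407e+00, -9.55221153e-02]), 'qvel': array([ 0.0003496 ,  0.00019585, -0.00163493,  0.00275978, -0.0007626 ,
       -0.00174217]), 'tau': array([ 3.92179340e-03, -8.83587027e+01, -3.84561360e+01,  1.28004895e-04,
        5.15031104e-03, -2.94996880e-05]), 'eef_pos': array([ 0.15870061, -0.60418366,  0.2307478 ]), 'ee_rot': array([-1.31898531,  1.01851097, -1.01716465]), 'contact_force': array([-0.20309687,  0.18514269,  0.19805155]), 'moment': array([ 0.02708829,  0.02871565, -0.01937942]), 'finger_gap': 0.08565391724890631}
```

View pics/scene0.png

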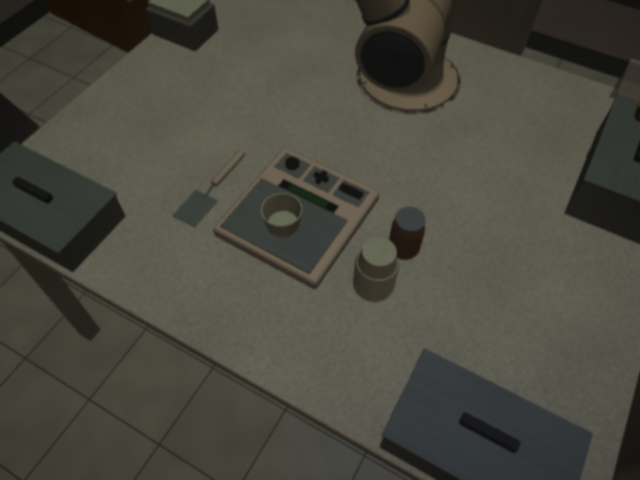

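View pics/side0.png

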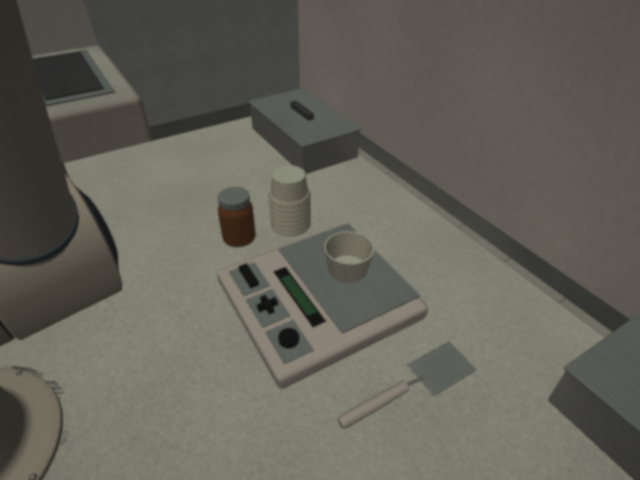

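Scene view: round key about (292,163), cross (320,177), bar (351,191). Side view: round (288,338), cross (266,304), bar (249,276). The cup is on the pan, the spade is on the robot's right, and the jar and stack are on its left.

```bash
python3 - <<'E'
from h import *
px={'scene':[(292,163),(320.5,177),(351,190)],'side':[(288.5,338),(266,303.5),(248.5,275.5)]}
for n in px:
    c=env.read_camera(n); P=[ray(c,*p,.053) for p in px[n]]
    print(n,np.round(P,4).tolist(),[np.linalg.norm(P[i]-P[i+1]).round(4) for i in (0,1)])
    cr=cv2.resize(c['img'][140:220,260:400] if n=='scene' else c['img'][250:370,210:350],None,fx=5,fy=5,interpolation=cv2.INTER_CUBIC)
    cr=cv2.convertScaleAbs(cr,alpha=1.7); cv2.imwrite(f'pics/{n}crop.png',cr)
o=env.observe(); print(R.from_rotvec(o['ee_rot']).as_matrix().round(3))
E
```

```text
scene [[0.4715, -0.0901, 0.053], [0.4755, -0.0108, 0.053], [0.4746, 0.0684, 0.053]] [np.float64(0.0794), np.float64(0.0792)]
side [[0.4678, -0.1002, 0.053], [0.47, -0.0181, 0.053], [0.4732, 0.0575, 0.053]] [np.float64(0.0821), np.float64(0.0757)]
[[ 0.254 -0.     0.967]
 [-0.967  0.001  0.254]
 [-0.001 -1.     0.   ]]
```

View pics/sidecrop.png

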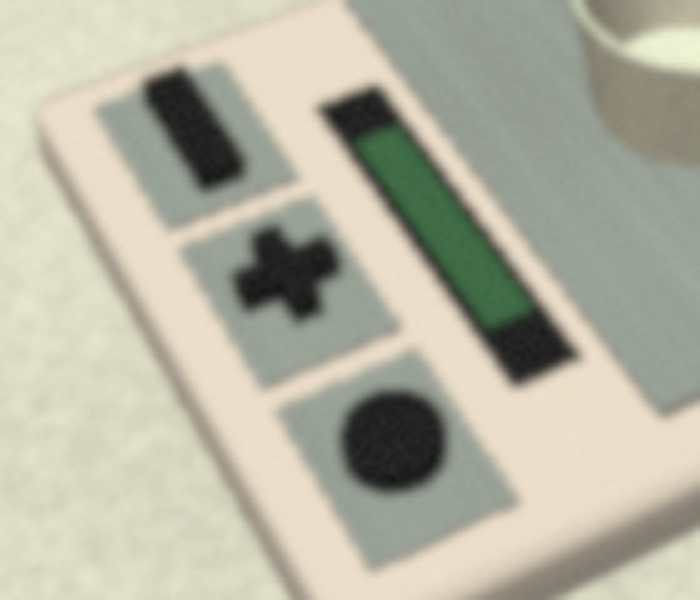

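View pics/scenecrop.png

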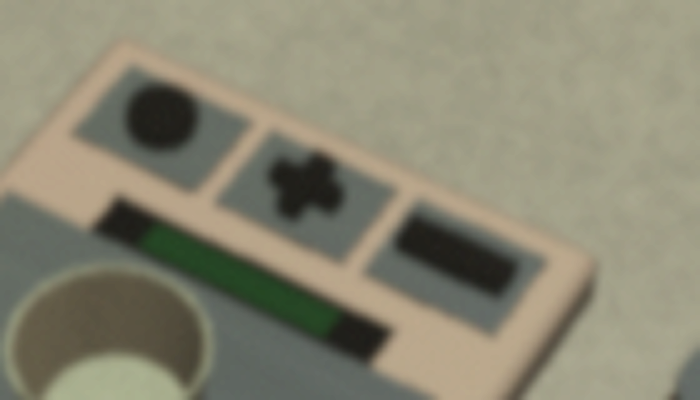

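Allowing for the black sides that are visible, both views agree: round at about (0.470,-0.094), bar at about (0.474,0.064), and the scale nearly aligned with the world axes. I'll turn so the jaw axis runs along the bar, shut the fingers and approach at height.

Call:
{"method": "drive_tool", "body": {
  "deltas": [
    [[0, 0, 0, 0.85, -1], [0, 0, 0, 0.85, -1], [0, 0, 0, 0.75, -1], [-0.9, 0, 0.5, 0, -1], [-0.9, 0, 0.5, 0, -1]]
  ],
  "grip_force": 20
}}

```text
t: 0.62
eef_pos: [0.1825, -0.5614, 0.2295]
ee_rot: [-1.202, 1.222, -1.22]
contact_force: [0.6, 0.2, -0.2]
finger_gap: 0.0255
```

Call:
{"method": "drive_tool", "body": {
  "deltas": [
    [[-0.9, 0, 0.5, 0, -1], [-0.9, 0, 0.5, 0, -1], [-0.9, 0, 0.5, 0, -1], [-0.9, 0, 0.5, 0, -1], [-0.9, 0, 0.5, 0, -1]]
  ]
}}

```text
t: 1.03
eef_pos: [0.2483, -0.4448, 0.2287]
ee_rot: [-1.2, 1.225, -1.221]
contact_force: [1.0, -0.1, 0.1]
finger_gap: -0.0002
```

Call:
{"method": "drive_tool", "body": {
  "deltas": [
    [[-0.9, 0, 0.5, 0, -1], [-0.9, 0, 0.5, 0, -1], [-0.9, 0, 0.5, 0, -1], [-0.9, 0, 0.5, 0, -1], [-0.9, 0, 0.5, 0, -1]]
  ]
}}

```text
t: 1.45
eef_pos: [0.3149, -0.3274, 0.2287]
ee_rot: [-1.199, 1.225, -1.222]
contact_force: [0.6, -0.6, -0.2]
finger_gap: 0.0001
```

Call:
{"method": "drive_tool", "body": {
  "deltas": [
    [[-0.9, 0, 0.5, 0, -1], [-0.9, 0, 0.5, 0, -1], [-0.9, 0, 0.5, 0, -1], [-0.9, 0, 0.5, 0, -1], [-0.9, 0, 0.5, 0, -1]]
  ]
}}

```text
t: 1.87
eef_pos: [0.3816, -0.21, 0.229]
ee_rot: [-1.199, 1.226, -1.222]
contact_force: [0.3, 1.0, -0.2]
finger_gap: -0.0002
```

Call:
{"method": "drive_tool", "body": {
  "deltas": [
    [[-0.8, 0, 0.4, 0, -1], [-0.8, 0, 0.5, 0, -1], [-0.8, 0, 0.5, 0, -1], [-0.8, 0, 0.5, 0, -1], [0, 0, 0, 0, -1]]
  ]
}}

```text
t: 2.28
eef_pos: [0.4338, -0.1231, 0.2294]
ee_rot: [-1.199, 1.224, -1.221]
contact_force: [-0.9, -0.4, 0.2]
finger_gap: -0.0002
```

```bash
python3 - <<'E'
from h import *
c=snap('wrist','pics/w1.png'); o=env.observe(); T=R.from_rotvec(o['ee_rot']).as_matrix()
print(o['t'],o['eef_pos'],T.round(3),c['xyz'],c['fx'],c['cx'],c['cy'],rot(c).round(3),proj(c,o['eef_pos']))
for P in [(.47,-.094,.053),(.473,-.014,.053),(.475,.064,.053)]: print(proj(c,P))
E
```

```text
2.3333 [ 0.43299993 -0.12422484  0.22929028] [[-0.017 -0.001  1.   ]
 [-1.     0.002 -0.017]
 [-0.002 -1.    -0.001]] [ 0.50360107 -0.12539424  0.37180721] 341.60308770535494 316.8408266611491 245.2666253453313 [[-0.019 -0.961 -0.276]
 [-1.     0.018  0.007]
 [-0.002  0.276 -0.961]] (np.float64(317.6867431141735), np.float64(307.51271274356094))
(np.float64(284.14857821732136), np.float64(185.582862151914))
(np.float64(197.48512620218344), np.float64(183.9254222722414))
(np.float64(113.01982758001805), np.float64(183.31961653727694))
```

View pics/w1.png

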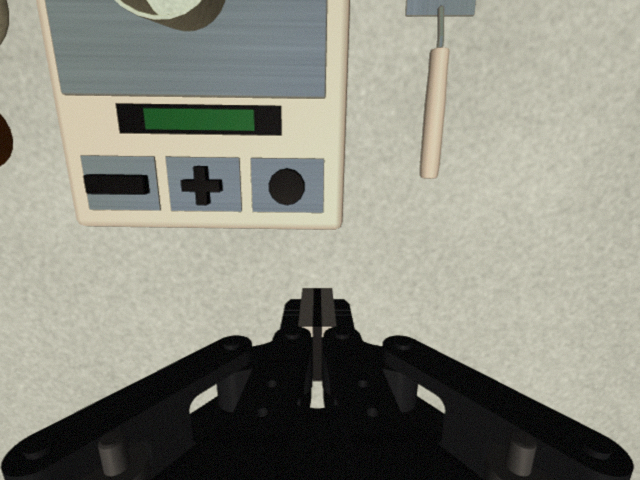

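Wrist view: round top at about (286.5,186), cross (202,185), bar top about (114,184), all within a few pixels of my predictions. The tips are at (317,~305), as the calibration says.

```bash
python3 - <<'E'
from h import *
c=env.read_camera('wrist')
img=c['img'][145:225,70:340]; m=(cv2.cvtColor(img,cv2.COLOR_BGR2GRAY)<60).astype('uint8')
n,_,s,ce=cv2.connectedComponentsWithStats(m)
for i in range(1,n):
    if s[i][4]>100:
        u,v=ce[i]+[70,145]; print(s[i]+[70,145,0,0,0],u,v,ray(c,u,v,.05))
for p in [(251,158),(323,158),(251,213),(323,213)]: print(ray(c,*p,.041))
E
```

```text
[180 165  41  39 896] 200.22098214285714 183.80133928571428 [ 0.47181577 -0.0167012   0.05      ]
[ 268  167   35   37 1014] 285.13510848126236 185.13412228796844 [ 0.4691694  -0.09578927  0.05      ]
[  82  173   66   20 1250] 114.6904 182.6256 [0.47432422 0.06286575 0.05      ]
[ 0.49400712 -0.06399986  0.041     ]
[ 0.49279137 -0.13156408  0.041     ]
[ 0.44176936 -0.06026792  0.041     ]
[ 0.44051222 -0.13088233  0.041     ]
```

Round key is at (0.469,-0.096) and the bar at (0.474,0.063). The plate centre agrees to about 2 mm. Moving over the round key and down to about 20 mm above it.

Call:
{"method": "drive_tool", "body": {
  "deltas": [
    [[-0.4, 0.6, 0.5, 0, -1], [-0.4, 0.7, 0.5, 0, -1], [-0.35, 0.7, 0.4, 0, -1], [0, 0.7, 0, 0, -1], [0, 0.7, 0, 0, -1]]
  ]
}}

```text
t: 2.8
eef_pos: [0.47, -0.101, 0.1447]
ee_rot: [-1.196, 1.219, -1.229]
contact_force: [0.9, -0.7, 0.9]
finger_gap: -0.0001
```

Call:
{"method": "drive_tool", "body": {
  "deltas": [
    [[0, 0.7, 0, 0, -1], [0, 0.7, 0, 0, -1], [0, 0.6, 0, 0, -1], [0, 0, 0, 0, -1]]
  ]
}}

```text
t: 3.13
eef_pos: [0.4675, -0.1046, 0.09]
ee_rot: [-1.197, 1.224, -1.23]
contact_force: [-0.7, -0.3, -0.3]
finger_gap: -0.0001
```

Call:
{"method": "drive_tool", "body": {
  "deltas": [
    [[-0.33, 0.2, 0.05, 0, -1], [0, 0.2, 0, 0, -1], [0, 0.2, 0, 0, -1], [0, 0, 0, 0, -1]]
  ]
}}

```text
t: 3.47
eef_pos: [0.469, -0.0977, 0.0753]
ee_rot: [-1.196, 1.225, -1.232]
contact_force: [0.1, 0.7, -0.1]
finger_gap: 0.0002
```

```bash
python3 - <<'E'
from h import *
c=env.read_camera('side'); print(env.observe()['eef_pos'])
cv2.imwrite('pics/s2.png',cv2.convertScaleAbs(cv2.resize(c['img'][230:380,200:360],None,fx=4,fy=4,interpolation=cv2.INTER_CUBIC),alpha=1.5))
E
```

```text
[ 0.46917316 -0.09772073  0.07570128]
```

View pics/s2.png

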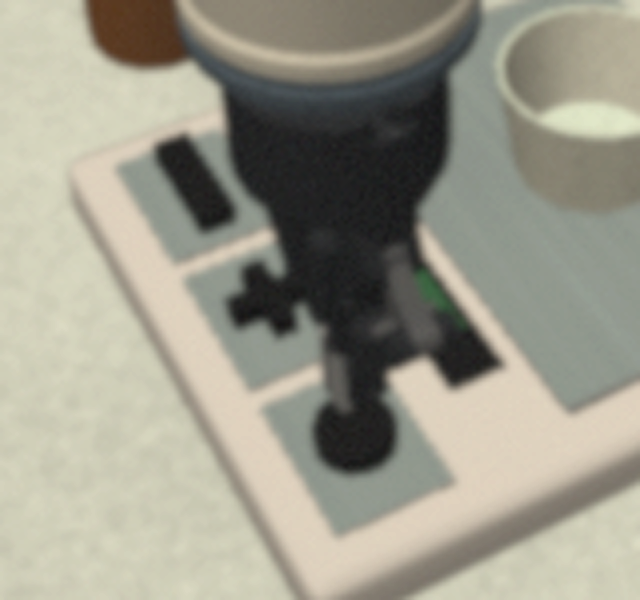

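The tips are right over the disc (disc at crop (354,435)), with the cup well clear. Descending slowly.

Call:
{"method": "drive_tool", "body": {
  "deltas": [
    [[0, 0.2, 0, 0, -1], [0, 0.2, 0, 0, -1], [0, 0.15, 0, 0, -1], [0, 0.1, 0, 0, -1], [0, 0, 0, 0, -1]]
  ]
}}

```text
t: 3.93
eef_pos: [0.4702, -0.0981, 0.0591]
ee_rot: [-1.194, 1.222, -1.234]
contact_force: [0.4, -1.1, -0.4]
finger_gap: -0.0001
```

Call:
{"method": "drive_tool", "body": {
  "deltas": [
    [[0, 0.1, 0, 0, -1], [0, 0.1, 0, 0, -1], [0, 0.1, 0, 0, -1], [0, 0, 0, 0, -1]]
  ]
}}

```text
t: 4.27
eef_pos: [0.4704, -0.0982, 0.0509]
ee_rot: [-1.194, 1.222, -1.234]
contact_force: [-0.9, -0.1, 2.1]
finger_gap: 0.0004
```

Call:
{"method": "drive_tool", "body": {
  "deltas": [
    [[0, 0.08, 0, 0, -1], [0, 0.08, 0, 0, -1], [0, 0, 0, 0, -1]]
  ]
}}

```text
t: 4.52
eef_pos: [0.4704, -0.0982, 0.0468]
ee_rot: [-1.194, 1.222, -1.234]
contact_force: [-0.8, 0.2, 4.9]
finger_gap: 0.0001
```

Both the force (4.9 N, about 6 mm by the spring) and the height (6.2 mm) put it past half way. Hold, then lift to about 0.13.

Call:
{"method": "drive_tool", "body": {
  "deltas": [
    [[0, 0, 0, 0, -1], [0, -0.2, 0, 0, -1], [0, -0.4, 0, 0, -1], [0, -0.5, 0, 0, -1], [0, -0.5, 0, 0, -1]]
  ]
}}

```text
t: 4.93
eef_pos: [0.4692, -0.0978, 0.0869]
ee_rot: [-1.196, 1.225, -1.232]
contact_force: [-0.9, 0.1, 1.1]
finger_gap: 0.0
```

Call:
{"method": "drive_tool", "body": {
  "deltas": [
    [[0, -0.5, 0, 0, -1], [0, -0.5, 0, 0, -1], [0, -0.5, 0, 0, -1], [0, 0, 0, 0, -1]]
  ]
}}

```text
t: 5.27
eef_pos: [0.4694, -0.0978, 0.1292]
ee_rot: [-1.195, 1.223, -1.233]
contact_force: [0.5, 0.1, 0.5]
finger_gap: 0.0
```

Call:
{"method": "drive_tool", "body": {
  "deltas": [
    [[-0.7, 0, 0, 0, -1], [-0.7, 0, 0, 0, -1], [-0.7, 0, 0, 0, -1], [-0.7, 0, 0, 0, -1], [-0.7, 0, 0, 0, -1]]
  ]
}}

```text
t: 5.68
eef_pos: [0.4722, -0.0102, 0.1293]
ee_rot: [-1.192, 1.224, -1.239]
contact_force: [0.1, -0.4, 0.4]
finger_gap: -0.0
```

Call:
{"method": "drive_tool", "body": {
  "deltas": [
    [[-0.7, 0, 0, 0, -1], [-0.7, 0, 0, 0, -1], [-0.6, 0, 0, 0, -1], [-0.5, 0, 0, 0, -1], [0, 0, 0, 0, -1]]
  ]
}}

```text
t: 6.1
eef_pos: [0.4726, 0.0579, 0.1277]
ee_rot: [-1.194, 1.225, -1.236]
contact_force: [-0.1, -0.7, 0.6]
finger_gap: 0.0
```

Correct by 5 mm and go down to about 0.075.

Call:
{"method": "drive_tool", "body": {
  "deltas": [
    [[-0.2, 0.5, 0.05, 0, -1], [0, 0.5, 0, 0, -1], [0, 0.5, 0, 0, -1], [0, 0.4, 0, 0, -1], [0, 0, 0, 0, -1]]
  ]
}}

```text
t: 6.52
eef_pos: [0.4743, 0.0621, 0.0781]
ee_rot: [-1.195, 1.222, -1.235]
contact_force: [-1.5, -1.5, 0.2]
finger_gap: 0.0001
```

```bash
python3 - <<'E'
from h import *
c=env.read_camera('side'); print(env.observe()['eef_pos'])
cv2.imwrite('pics/s3.png',cv2.convertScaleAbs(cv2.resize(c['img'][200:360,200:360],None,fx=3.75,fy=3.75,interpolation=cv2.INTER_CUBIC),alpha=1.5))
E
```

```text
[0.4744343  0.06208868 0.07878369]
```

View pics/s3.png

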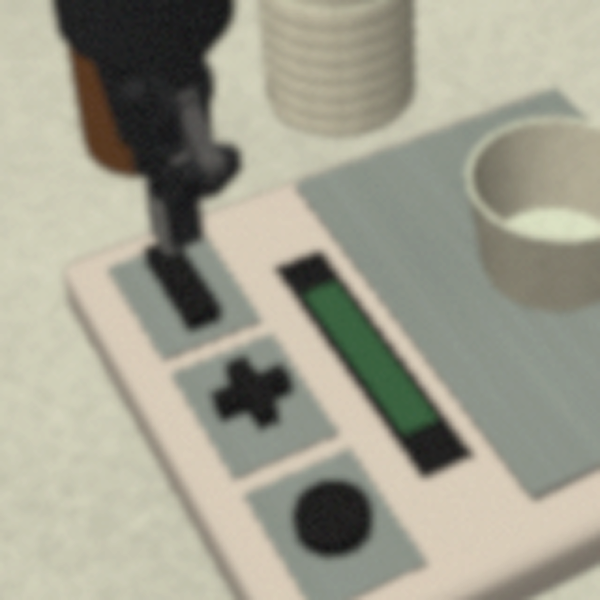

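The tip is at crop (178,250), over the bar centre (183,287), and the round key is back up. I'll check jar clearance for the descending gripper body by computing the jar's position.

```bash
python3 - <<'E'
from h import *
c=env.read_camera('scene'); print(ray(c,409,218,.11))
c=env.read_camera('side'); print(ray(c,234,195,.11))
E
```

```text
[0.52267837 0.22603642 0.11      ]
[0.52519507 0.22338949 0.11      ]
```

Call:
{"method": "drive_tool", "body": {
  "deltas": [
    [[0, 0.2, 0, 0, -1], [0, 0.2, 0, 0, -1], [0, 0.2, 0, 0, -1], [0, 0.1, 0, 0, -1], [0, 0, 0, 0, -1]]
  ]
}}

```text
t: 7.08
eef_pos: [0.4767, 0.0617, 0.0626]
ee_rot: [-1.19, 1.218, -1.238]
contact_force: [-0.7, 0.4, 0.4]
finger_gap: -0.0001
```

Jar axis is at y≈0.225, 160 mm away, so it is clear. Trim x by -2.5 mm and press.

Call:
{"method": "drive_tool", "body": {
  "deltas": [
    [[0, 0.1, -0.1, 0, -1], [0, 0.1, 0, 0, -1], [0, 0.1, 0, 0, -1], [0, 0.1, 0, 0, -1], [0, 0, 0, 0, -1]]
  ]
}}

```text
t: 7.5
eef_pos: [0.4741, 0.0618, 0.0516]
ee_rot: [-1.19, 1.218, -1.238]
contact_force: [0.3, 0.0, 2.1]
finger_gap: 0.0001
```

Call:
{"method": "drive_tool", "body": {
  "deltas": [
    [[0, 0.1, 0, 0, -1], [0, 0.1, 0, 0, -1], [0, 0, 0, 0, -1], [0, 0, 0, 0, -1]]
  ]
}}

```text
t: 7.83
eef_pos: [0.4741, 0.0618, 0.0463]
ee_rot: [-1.19, 1.218, -1.238]
contact_force: [-0.8, 0.0, 4.5]
finger_gap: 0.0003
```

Past half way. A touch more for margin, hold, then retract.

Call:
{"method": "drive_tool", "body": {
  "deltas": [
    [[0, 0.03, 0, 0, -1], [0, 0, 0, 0, -1], [0, 0, 0, 0, -1]]
  ]
}}

```text
t: 8.08
eef_pos: [0.4741, 0.0618, 0.0458]
ee_rot: [-1.19, 1.217, -1.238]
contact_force: [-1.8, -0.9, 5.7]
finger_gap: -0.0002
```

Call:
{"method": "drive_tool", "body": {
  "deltas": [
    [[0, -0.2, 0, 0, -1], [0, -0.5, 0, 0, -1], [0, -0.7, 0, 0, -1], [0, -0.8, 0, 0, -1], [0, -0.8, 0, 0, -1]]
  ]
}}

```text
t: 8.5
eef_pos: [0.4713, 0.062, 0.1212]
ee_rot: [-1.194, 1.222, -1.236]
contact_force: [0.0, 0.4, -0.1]
finger_gap: -0.0004
```

Call:
{"method": "drive_tool", "body": {
  "deltas": [
    [[0, -0.8, 0, 0, -1], [0, -0.8, 0, 0, -1], [0, -0.8, 0, 0, -1], [0, -0.4, -0.4, 0, -1], [0, 0, 0, 0, -1]]
  ]
}}

```text
t: 8.92
eef_pos: [0.4613, 0.0627, 0.1995]
ee_rot: [-1.19, 1.218, -1.238]
contact_force: [1.1, -0.2, 0.5]
finger_gap: 0.0002
```

```bash
python3 - <<'E'
from h import *
snap('side','pics/s4.png'); print(env.observe()['contact_force'])
a=cv2.imread('pics/side0.png',0)
b=cv2.imread('pics/s4.png',0)
for n,(x,y,w,h) in dict(keys_round=(260,315,60,50),cross=(245,285,45,40),bar=(230,262,40,32),cup=(322,230,55,55),stack=(265,165,50,72),jar=(215,185,45,65),spade=(335,340,145,90)).items():
    print(n,cv2.absdiff(a,b)[y:y+h,x:x+w].mean().round(2),cv2.phaseCorrelate(a[y:y+h,x:x+w].astype('f4'),b[y:y+h,x:x+w].astype('f4')))
E
```

```text
[ 1.1088554  -0.14659082  0.2010078 ]
keys_round 2.91 ((0.010185460144143121, -0.05662815348389927), 0.9959954926172893)
cross 2.82 ((0.5531369792873697, 0.012500489312220253), 0.9875795120663113)
bar 2.79 ((0.017422157567228425, 0.07142871745435997), 1.0002205152064563)
cup 2.85 ((0.007863678854715062, -0.009659011971141496), 0.9953833752208285)
stack 3.15 ((0.014751101088343432, -0.040532337700426524), 1.0013875182469685)
jar 12.68 ((0.48872967156176017, -0.18880397037577268), 0.6231380162415681)
spade 3.46 ((-0.019893720747532484, 0.002094245188544619), 1.034510752077456)
```

View pics/s4.png

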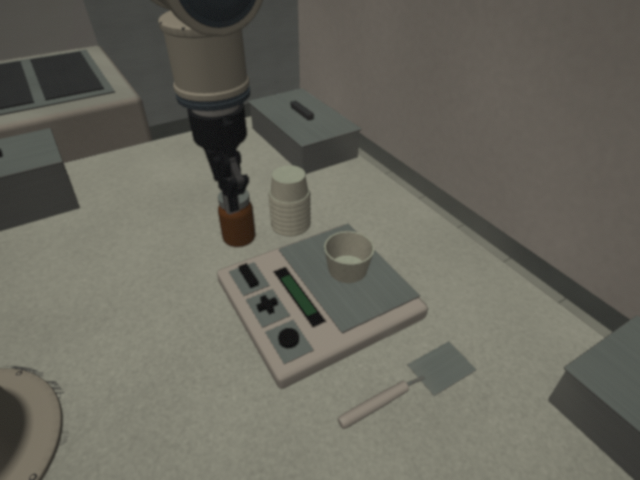

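The hand is up and clear. Keys, cup, stack and spade look unchanged, and the jar is only partly hidden by the gripper, with its base still at (238,240). Handing in.

```bash
python3 -c "
from h import *
print(env.finish_job())"
```

```text
the job is handed in; nothing more can be done
None
```

I pressed the round key, let it come back up, then pressed the bar key and took the hand away. The job is handed in; it reports no verdict.

| Key | Travel from tip height | Peak force read | Travel by spring force |
|---|---|---|---|
| Round | about 6 mm | 4.9 N | about 6 mm |
| Bar | about 7 mm | 5.7 N | 5 to 7 mm |

- **Force:** every reading stayed far below the 25 N limit. The travels are estimates from tip height and spring force, since the key joints cannot be read directly.
- **Bar key mismatch:** before the last 0.5 mm, the force suggested about 5 mm and the height nearly 7 mm. Both were past half way.
- **Last picture:** all three keys looked up, and the round and bar keys, cup, stack and spade matched the first image to within 0.1 pixel. The hand was clear at z 0.20 m with no contact force beyond noise.
- **Cross key:** it showed a 0.55 pixel sideways reading against the first image, which I took as matching noise. The fingers never came down over it.
- **Jar:** the gripper partly hid it in that view, so the image comparison was not valid there. Its base looked unmoved, and the fingers stayed about 160 mm from its axis.

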